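# Ink the stamp and hold it ready over the form

## Task

Pick up the nearer rubber stamp, at the front left of the desk (not the one behind, by the lamp), by its black handle, press its face gently onto the open blue ink pad (a light press, well under 30 N), then carry it over the row of things in the middle of the desk to the form on the clipboard. Finish while still holding it there: upright, hovering about a centimetre above the paper, centred over the red printed box with its long side along the box's long side, so that I can check it before anything is stamped. The stamp must never touch the clipboard or the form, and the note cube, hole punch and stapler stay where they are.

Things in the scene. Friction and masses are not known exactly. Their poses are not given: they have to be found in the camera images.
- stamp_centre (a point): centre of the loose rubber stamp at the front left of the desk (another, fixed one at the back by the lamp is not used) (about 60 g), half-way up: 32.5 mm above its flat printing face. It stands upright on its face at the start. Wooden base 22 mm (x) by 48 mm (y), 18 mm high, with a black round turned handle above it, 24 mm across at its widest, whose top is 65 mm above the face. Its own z points up, y along the base's long side; either way round is the same.
- rubber_stamp: the same stamp's body; origin at the centre of its flat printing face (underside), axes as above
- ink_face (a point): centre of the ink pad's inking face, 9 mm above the desk. The face is rigid, flat, 56 mm (x) by 84 mm (y), z up. The pad is fixed to the desk.
- ink_pad: blue tin ink pad, 58 x 86 mm, fixed to the desk; origin at the centre of its underside. Its lid is open: it stands about upright on the pad's +x edge (28 mm from the centre), its top about 70 mm above the desk, leaning a little away from the face.
- stamp_box (a point): centre of the red printed box on the form, on the top of the paper (5 mm above the desk). The box is 40 mm (x) by 64 mm (y) inside its red line; the stamp's long side goes along its y. z up.
- clipboard: fixed dark wooden clipboard 235 mm (x) by 165 mm (y), lying flat, with a white form on it; top of the paper 5 mm above the desk, steel clip up to 16 mm high at its +x end. Origin under its centre. The red box lies at (-55, -32) mm from the centre in its own x, y.
- note_cube: loose clear tray of coloured note slips, 94 x 94 mm, 51 mm high, between ink pad and clipboard; origin at the centre of its underside; leave alone
- hole_punch: loose dark blue hole punch, 72 mm (x) by 116 mm (y), 54 mm high, between ink pad and clipboard; origin at the centre of its underside; leave alone
- stapler: loose grey stapler, 34 mm (x) by 145 mm (y), 47 mm high, in line with these; origin at the centre of its underside; leave alone
There are look-alikes about, which are no part of the job. Leave any purple look-alike of the ink_pad alone.

How it is judged:
By the outcome, as a careful person would: the job done as asked, in the order asked, and still so for the second after the job is handed in, while the arm keeps its last pose, push and grip.
It also fails if it takes over 45 s, if anything falls off the work surface, if the arm or the gripper's body presses on something with over 40 N, if the wrist force passes 120 N, or if a joint passes its speed limit or range.

## Robot

A 6-joint arm with a two-finger parallel gripper is mounted at the origin on a cart in front of the work surface, level with it; the furniture and walls round the work are solid. World frame = base frame: x ahead of the robot, y to its left, z up, the work surface at z = 0. Lengths are in m, angles in rad, forces in N, time in s.
With the tool pointing down it reaches from about 0.3 to 0.95 m from the base axis. Payload 3.1 kg.
Tool frame: the origin (TCP) lies at the centre of the arm's flange, where the gripper is bolted on; the fingertips stand 173 mm ahead of it and the grasp point (between the pads) lies 155 mm ahead of it; z points along the fingers, y is the line along which they close (so a half turn about z gives the same grasp; the last joint's range is limited). The gripper opens to 85 mm and grips with 20 to 120 N. Pads are 22 mm wide; open, the fingers measure 114 mm over their backs; the gripper's body (76 mm by 85 mm) begins 54 mm behind the grasp point. The pads swing forward as they close: fully open they stand 13 mm farther back than shut.
Start: joints at [-1.225, 0.308, 1.634, -0, 1.2, -0.07], TCP at [0.252, -0.572, 0.405] pointing down, gripper open.
Joint ranges: [-3.06, 3.06], [-0.79, 1.96], [0.05, 2.63], [-1.19, 4.34], [0.05, 2.64], [-2.94, 2.94]. Speed limits (rad/s): [2.79, 2.79, 3.14, 3.14, 3.14, 3.14].

## Interface

Orientations are given as a unit quaternion [x, y, z, w].
In Python, from plant import r gives the robot as it stands.
- The arm moves only by the tool apply_moves, never from a script. Its argument "increments" is a list of rows, each an object of numbers: "fingers": the finger opening in m, from 0 to 0.0854; "tx", "ty", "tz": the shift along the tool's x, y, z in m; "yaw": the turn about the tool's z in degrees. In form: [{"fingers": .., "tx": .., "ty": .., "tz": .., "yaw": ..}, ...]. A call has 1 to 5 rows; each row shifts and turns the commanded pose from where the row before left it, along the tool's axes as they then stand; what a row does not reach is not made up. A row lasts 1/10 s, in which the tool goes at most 50 mm and 8.59 degrees, less where a joint would pass 70% of its speed; a pose out of reach is approached as far as the arm can. A call with a gripper value outside its range is refused whole. The fingers move at their own pace and stop on an object; the grip force is fixed at half the most. Time passes only in rows, so rows that do not move let the fingers close. It gives the time, the measured TCP pose, the force, the opening and the grip force at its end, in the units of the state.
- r.read_state(): the state, without advancing time (a new reading comes with each control period).
- r.read_camera(name): name is "side" or "top"; returns a dict with "frame" (480x640x3 uint8, blue, green, red), "range_z" (480x640 float32, m along the optical axis (not along the pixel's ray), 0 where there is no reading), "vfov" (degrees; the focal length in pixels is half the picture's height over the tangent of half this angle, whatever the lens; pixels are square), "cx", "cy" (the principal point, pixels), "R" (3x3) and "t" (3): a world point X has camera coordinates R X + t. Camera axes: x right, y down, z forward; pixel columns grow to the right and rows downward; lengths in m; the calibration is good to about 2 mm. A picture is of the moment at which its call begins.
- r.finish_job(): hands the job in; it is judged then, once.
Trained networks look in a picture, given as the dict that the camera call returned (one of the last four; its "shot" number tells which), for a name from the list of things; names that differ only in an ending like _2 or _b are one class to them, and where a whole thing is asked for, a point or a joint stands for the part that bears it (a point fixed in the world has none). Each returns a list of dicts, best first, with "p" (0 to 1); they miss things now and then, are a little off and sometimes report something else, mostly with a low value. They report only what shows in the picture. A call takes as long as a camera call. They do not tell look-alikes from the thing itself.
- r.boxes_of(picture, label): "pixel" ([column, row] in pixels, amid what is visible of it).
- r.spot_point(picture, label): "pixel" ([column, row] in pixels: a listed point, or the origin of a listed thing).
The state is a dict: "clock": time; "joint_positions": joint angles; "qvel": joint speeds; "effort": joint torques, N m; "ee_pos": TCP position; "eef_rot": TCP orientation; "contact_force": force on the tool from outside, world axes, zero at the start; "torque": the same for the moment, N m; "gripper_width": opening from 0.0 (shut) to 1.0 (fully open); "finger_force": force on a finger pad.
Only numpy, scipy, OpenCV 4.12 (cv2) and the standard library are available. Lean on these libraries where they do the work, as an engineer would, in place of code of your own. Each camera call takes 0.05 s, during which the arm holds its last target. There are 200 camera calls.

## Working session

There is one attempt and no reset: what is moved stays moved. The work goes in short steps, Python scripts to look and compute and a tool call to move; the robot and the scene stay as the last step left them, time stands still between calls to the robot, and variables do not carry over. Pictures are saved under pics/ and viewed, at most 10 in all, crops included, and the job is handed in when it is done.

Besides the shell and the picture viewer there is one more tool, called after "Emit:" as name(argument=value, ...), one argument or row to a line, values as JSON. apply_moves: Moves the arm, as the interface text tells. Its arguments: {"type":"object","properties":{"increments":{"type":"array"}},"required":["increments"]}

```bash
mkdir -p pics && ls
cat > h.py <<'E'
import numpy as np, cv2
from plant import r
def f(p): return p["frame"].shape[0]/2/np.tan(np.radians(p["vfov"])/2)
def world(p,px,z=None):
    """pixel -> world; by depth or on the plane at height z"""
    R=np.array(p["R"]);t=np.array(p["t"])
    d=np.array([(px[0]-p["cx"])/f(p),(px[1]-p["cy"])/f(p),1.])
    if z is None:
        c,ro=int(round(px[0])),int(round(px[1])); s=float(p["range_z"][ro,c])
        return R.T@(d*s-t)
    o=-R.T@t; w=R.T@d
    return o+w*(z-o[2])/w[2]
def cloud(p):
    R=np.array(p["R"]);t=np.array(p["t"]);Z=p["range_z"]
    v,u=np.mgrid[:480,:640]
    X=np.stack([(u-p["cx"])/f(p)*Z,(v-p["cy"])/f(p)*Z,Z],-1)
    W=(X-t)@R; W[Z<=0]=np.nan
    return W
E
python3 - <<'E'
from h import *
s=r.read_state();print({k:np.round(v,3).tolist() for k,v in s.items()})
for n in("top","side"):
    p=r.read_camera(n);cv2.imwrite(f"pics/{n}1.png",p["frame"]);print(n,p["vfov"],p["cx"],p["cy"],[k for k in p],np.round(-np.array(p["R"]).T@p["t"],3))
    for l in("stamp_centre","rubber_stamp","ink_face","ink_pad","stamp_box","clipboard","note_cube","hole_punch","stapler"):
        print(l,[(np.round(q["pixel"],1).tolist(),round(q["p"],2),np.round(world(p,q["pixel"]),3).tolist()) for q in r.spot_point(p,l)[:3]])
E
```

```text
pics
{'clock': 0.0, 'joint_positions': [-1.225, 0.309, 1.635, 0.0, 1.2, -0.07], 'qvel': [0.001, 0.001, 0.0, -0.001, -0.001, -0.002], 'effort': [0.0, -41.525, -27.666, -0.0, 0.01, -0.0], 'ee_pos': [0.252, -0.571, 0.403], 'eef_rot': [0.978, 0.206, -0.0, -0.001], 'contact_force': [0.074, 0.035, -0.108], 'torque': [-0.016, -0.009, -0.041], 'finger_force': 0.0, 'gripper_width': 1.001}
top 55.85514993841734 322.2365933742598 240.445468486891 ['frame', 'range_z', 'vfov', 'cx', 'cy', 'R', 't', 'shot'] [ 0.455 -0.017  1.155]
stamp_centre [([238.4, 273.4], 0.67, [0.435, 0.205, 0.065])]
rubber_stamp [([241.4, 277.2], 0.52, [0.426, 0.2, 0.055])]
ink_face [([253.7, 206.0], 0.96, [0.607, 0.182, 0.006]), ([190.5, 268.2], 0.61, [0.446, 0.337, 0.017])]
ink_pad [([193.1, 270.2], 0.94, [0.441, 0.33, 0.016]), ([252.2, 201.4], 0.67, [0.619, 0.187, 0.003])]
stamp_box [([449.6, 266.5], 0.79, [0.459, -0.318, -0.0])]
clipboard [([438.8, 244.8], 0.88, [0.513, -0.29, 0.005]), ([254.5, 201.1], 0.49, [0.619, 0.18, 0.01])]
note_cube [([314.1, 301.0], 0.63, [0.37, 0.023, 0.046])]
hole_punch [([450.9, 267.6], 0.63,
[... 231 characters left out ...]
'R', 't', 'shot'] [0.554 0.739 0.549]
stamp_centre [([390.3, 322.2], 0.67, [0.431, 0.221, 0.039])]
rubber_stamp [([387.1, 332.7], 0.94, [0.435, 0.224, 0.019])]
ink_face [([274.8, 325.2], 0.77, [0.619, 0.19, 0.01]), ([395.2, 397.7], 0.76, [0.442, 0.347, 0.017])]
ink_pad [([394.6, 400.8], 0.97, [0.444, 0.352, 0.017]), ([275.5, 326.6], 0.57, [0.618, 0.196, 0.012])]
stamp_box [([350.0, 185.7], 0.79, [0.447, -0.327, 0.006])]
clipboard [([326.7, 194.5], 0.97, [0.511, -0.284, 0.004])]
note_cube [([399.3, 271.2], 0.56, [0.389, 0.078, 0.03])]
hole_punch [([331.5, 261.9], 0.64, [0.515, 0.02, 0.013]), ([386.7, 334.3], 0.58, [0.435, 0.226, 0.016])]
stapler [([250.8, 261.0], 0.96, [0.678, 0.003, 0.008])]
```

View pics/top1.png

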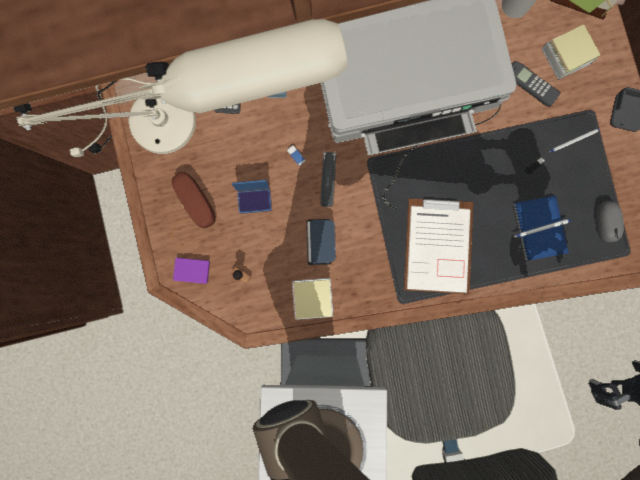

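View pics/side1.png

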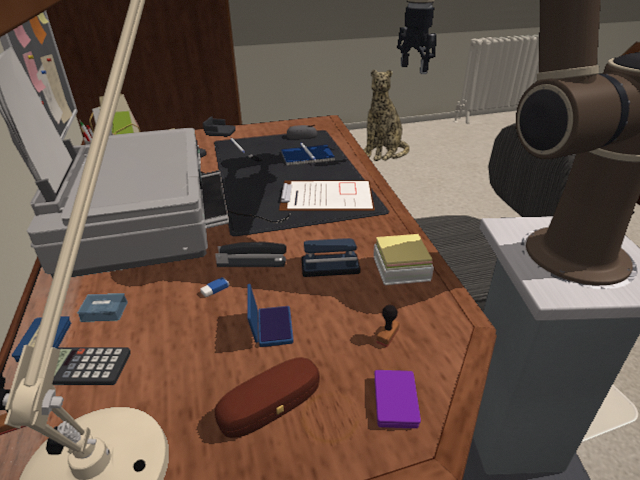

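The top view shows the stamp at about (240,274), the blue pad at (254,201) with its lid above it at row 186, and the red box at (450,268). The note cube, punch and stapler form a row at columns 310–335. The purple look-alike is at (191,270).

Next I measure the stamp's yaw, the pad and the box precisely.

Run:
```python
from h import *
P={n:r.read_camera(n) for n in("top","side")}
ims=[]
for n,p in P.items():
    W=cloud(p);F=p["frame"].astype(int)
    hsv=cv2.cvtColor(p["frame"],cv2.COLOR_BGR2HSV).astype(int)
    def reg(x0,x1,y0,y1): return (W[...,0]>x0)&(W[...,0]<x1)&(W[...,1]>y0)&(W[...,1]<y1)
    desk=reg(.45,.52,.1,.3); print(n,"desk z",np.nanmedian(W[desk][:,2]))
    def rep(nm,m,z=None):
        v,u=np.nonzero(m)
        if len(v)<8: print(nm,len(v));return
        pts=np.array([world(p,(a,b),z) for a,b in zip(u,v)]) if z is not None else W[m]
        rc=cv2.minAreaRect((pts[:,:2]*1000).astype(np.float32)); 
        print(nm,len(v),"rect c",np.round(rc[0],1),"size",np.round(rc[1],1),"ang",round(rc[2],1),"z",np.round(np.nanpercentile(pts[:,2],[5,50,95]),3))
    s=reg(.37,.48,.15,.27)
    rep("stamp base depth",s&(W[...,2]>.006)&(W[...,2]<.022))
    rep("base top",s&(W[...,2]>.012)&(W[...,2]<.022))
    rep("handle",s&(W[...,2]>.03))
    dark=s&(hsv[...,2]<45)&(W[...,2]>.03);rep("handle dark",dark)
    print("stamp maxz",np.nanmax(W[s][:,2]))
    b=reg(.53,.72,.08,.28)&(hsv[...,0]>105)&(hsv[...,0]<135)&(hsv[...,1]>90)
    rep("pad low blue",b&(W[...,2]<.02),.009)
    rep("lid",b&(W[...,2]>.03))
    c=reg(.36,.7,-.45,-.15)&(((hsv[...,0]<12)|(hsv[...,0]>168))&(hsv[...,1]>55)&(F[...,2]>140))
    rep("redbox",c,.005)
    for nm,rg in(("note",(.3,.45,-.05,.1)),("punch",(.44,.6,-.06,.08)),("stapler",(.6,.78,-.06,.05))):
        rep(nm,reg(*rg)&(W[...,2]>.025))
    k=((200,230),(200,300)) if n=="top" else ((340,360),(280,300))
    a=p["frame"][245:305,210:270] if n=="top" else p["frame"][295:355,355:415]
    e=p["frame"][170:230,225:285] if n=="top" else p["frame"][165:225,320:380]
    ims.append(np.hstack([cv2.resize(q,(300,300),interpolation=cv2.INTER_CUBIC) for q in(a,e)]))
cv2.imwrite("pics/crop.png",np.vstack(ims))
```

```text
top desk z -0.002618232415924487
stamp base depth 105 rect c [432.  209.6] size [48.4 21.8] ang 56.8 z [0.01  0.015 0.019]
base top 91 rect c [432.1 209.5] size [48.5 21. ] ang 54.5 z [0.013 0.015 0.019]
handle 85 rect c [432.2 209.7] size [21.9 22.9] ang 0.6 z [0.052 0.06  0.065]
handle dark 22 rect c [434.8 209.8] size [12. 15.] ang 0.5 z [0.055 0.06  0.064]
stamp maxz 0.06563437016471002
pad low blue 645 rect c [622.9 181. ] size [60.1 80.4] ang 5.2 z [0.009 0.009 0.009]
lid 185 rect c [655.8 184.5] size [ 9.6 80.4] ang 5.3 z [0.033 0.054 0.067]
redbox 894 rect c [ 457.7 -298.2] size [298.6 194.5] ang 89.9 z [0.005 0.005 0.005]
note 1426 rect c [375.1  27.2] size [93.9 93.9] ang 5.2 z [0.032 0.049 0.052]
punch 1113 rect c [518.6   6.9] size [101.5  67.1] ang 0.9 z [0.035 0.045 0.053]
stapler 4759 rect c [704.2  11.1] size [ 98.  182.8] ang 74.1 z [0.041 0.614 0.621]
side desk z -2.5048953184320727e-05
stamp base depth 293 rect c [431.2 213.6] size [49.8 22.4] ang 56.3 z [0.009 0.018 0.02 ]
base top 243 rect c [431.3 213.7] size [49.8 22. ] ang 57.6 z [0.014 0.018 0.02 ]
handle 232 rect c [431.5 216.9] size [20.2 22.9] ang 84.6 z [0.034 0.058 0.064]
handle dark 202 rect c [432.7 217.6] size [18.7 20.7] ang 83.2 z [0.035 0.058 0.064]
stamp maxz 0.06619804041455797
pad low blue 1193 rect c [622.5 189.8] size [60.4 87.9] ang 5.2 z [0.009 0.009 0.009]
lid 293 rect c [654.6 190.8] size [ 8.6 83.4] ang 5.9 z [0.033 0.056 0.069]
redbox 127 rect c [ 435.3 -252.8] size [301.5 226.7] ang 44.9 z [0.005 0.005 0.005]
note 1885 rect c [375.1  31. ] size [93.8 97.3] ang 5.5 z [0.028 0.051 0.053]
punch 991 rect c [517.3  11.2] size [103.5  69.3] ang 1.8 z [0.03  0.045 0.054]
stapler 1259 rect c [697.8  -7.5] size [ 54.8 184.9] ang 73.4 z [0.029 0.044 0.132]
```

View pics/crop.png

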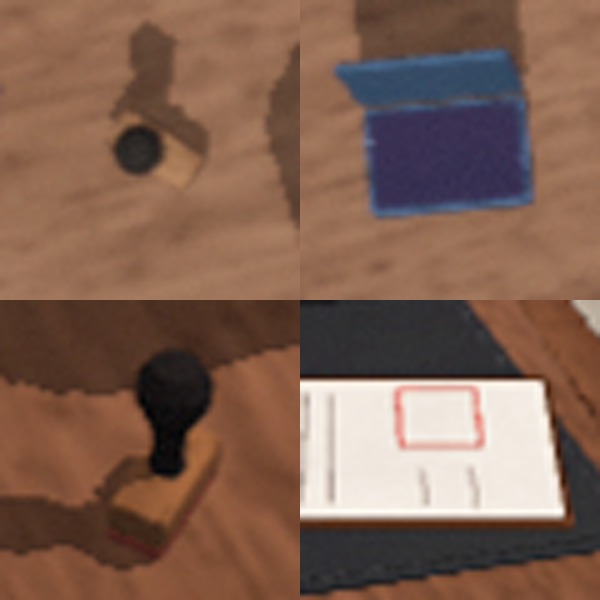

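The crops confirm three things. The stamp's handle is vertical, and its long side runs at about 57° from world x. The pad face lies in front of its lid. The red box is clear on the form. The two cameras disagree by about 4 mm in y, so I'll check them against the gripper. First I measure the box and ink face tightly.

```bash
cat >> h.py <<'E'
def rect(p,m,z):
    v,u=np.nonzero(m); pts=np.array([world(p,(a,b),z) for a,b in zip(u,v)])
    c=cv2.minAreaRect((pts[:,:2]*1000).astype(np.float32)); return len(v),np.round(c[0],1),np.round(c[1],1),round(c[2],1)
def tool(s):
    q=np.array(s["eef_rot"]);x,y,z,w=q/np.linalg.norm(q)
    return np.array([[1-2*(y*y+z*z),2*(x*y-z*w),2*(x*z+y*w)],[2*(x*y+z*w),1-2*(x*x+z*z),2*(y*z-x*w)],[2*(x*z-y*w),2*(y*z+x*w),1-2*(x*x+y*y)]])
def to(goal):
    s=r.read_state();R=tool(s);d=np.array(goal)-s["ee_pos"]
    print("phi",np.degrees(np.arctan2(R[1,0],R[0,0])).round(2),"zax",R[:,2].round(4),"pos",np.round(s["ee_pos"],4),"tool delta mm",(R.T@d*1000).round(1),"F",np.round(s["contact_force"],2),"w",round(s["gripper_width"],3),"ff",round(s["finger_force"],1),"t",round(s["clock"],2))
E
python3 - <<'E'
from h import *
for n in("top","side"):
    p=r.read_camera(n);W=cloud(p);hsv=cv2.cvtColor(p["frame"],cv2.COLOR_BGR2HSV).astype(int);F=p["frame"].astype(int)
    def reg(x0,x1,y0,y1): return (W[...,0]>x0)&(W[...,0]<x1)&(W[...,1]>y0)&(W[...,1]<y1)
    m=reg(.40,.50,-.375,-.27)&(F[...,2]-np.maximum(F[...,0],F[...,1])>25)&(F[...,2]>140)
    # keep the biggest connected piece
    k,l,st,_=cv2.connectedComponentsWithStats(m.astype(np.uint8)); i=1+np.argmax(st[1:,4])
    print(n,"red",rect(p,l==i,.005),[rect(p,l==j,.005)[:3] for j in range(1,k) if j!=i and st[j,4]>4])
    w=reg(.36,.66,-.42,-.18)&(F.min(-1)>150);print("paper",rect(p,w,.005))
    b=reg(.56,.66,.12,.26)&(hsv[...,0]>112)&(hsv[...,0]<150)&(hsv[...,1]>60)&(W[...,2]<.02)
    print("face",rect(p,b,.009), "z box",np.nanmedian(W[w][:,2]))
to([.432,.211,.405])
E
```

```text
top red (122, array([ 455.2, -319. ]), array([67.8, 45.4]), 90.0) []
paper (5096, array([ 512.5, -288.8]), array([149.2, 227.9]), 87.3)
face (591, array([618.7, 181.5]), array([53.2, 79.6]), 5.9) z box 0.0035234874184314185
side red (95, array([ 455.9, -316.9]), array([69.3, 47.5]), 87.3) []
paper (2247, array([ 512.9, -286.2]), array([148.5, 227.5]), 87.4)
face (992, array([621. , 189.1]), array([57.3, 89.4]), 5.4) z box 0.005699762693234531
phi 23.82 zax [-0. -0. -1.] pos [ 0.2524 -0.5718  0.4047] tool delta mm [ 4.804e+02 -6.435e+02 -3.000e-01] F [-0.97 -0.62  0.37] w 1.001 ff 0.0 t 1.2
```

Emit:
apply_moves(
  increments=[
    {"yaw": 8.5},
    {"yaw": 8.5},
    {"yaw": 8.5},
    {"yaw": 8.5},
    {"yaw": 8.5},
  ],
)

```text
invalid input
```

Emit:
apply_moves(
  increments=[
    {"yaw": 8.5},
    {"yaw": 6},
  ],
)

```text
invalid input
```

```bash
python3 -c "
from h import *
to([.432,.211,.40])"
```

```text
phi 23.82 zax [-0. -0. -1.] pos [ 0.2524 -0.5718  0.4047] tool delta mm [ 480.4 -643.5    4.7] F [-0.97 -0.62  0.37] w 1.001 ff 0.0 t 1.2
```

Emit:
apply_moves(
  increments=[
    {"fingers": 0.085,"tx": 0,"ty": 0,"tz": 0,"yaw": 8.5},
    {"fingers": 0.085,"tx": 0,"ty": 0,"tz": 0,"yaw": 8.5},
    {"fingers": 0.085,"tx": 0,"ty": 0,"tz": 0,"yaw": 8.5},
    {"fingers": 0.085,"tx": 0,"ty": 0,"tz": 0,"yaw": 8.5},
    {"fingers": 0.085,"tx": 0,"ty": 0,"tz": 0,"yaw": 8.5},
  ],
)

```text
clock: 1.7
ee_pos: [0.2524, -0.5718, 0.4047]
eef_rot: [0.986, -0.165, 0.0, 0.0]
contact_force: [-0.6, 0.5, -0.2]
gripper_width: 0.993
finger_force: 0.0
```

Emit:
apply_moves(
  increments=[
    {"fingers": 0.085,"tx": 0,"ty": 0,"tz": 0,"yaw": 8.5},
    {"fingers": 0.085,"tx": 0,"ty": 0,"tz": 0,"yaw": 6},
  ],
)

```text
clock: 1.9
ee_pos: [0.2524, -0.5718, 0.4047]
eef_rot: [0.958, -0.288, 0.0, -0.0]
contact_force: [0.7, -0.5, 0.3]
gripper_width: 0.996
finger_force: 0.0
```

```bash
python3 -c "
from h import *
to([.432,.211,.40])"
```

```text
phi -33.46 zax [ 0.e+00  1.e-04 -1.e+00] pos [ 0.2524 -0.5718  0.4047] tool delta mm [-281.8 -752.     4.7] F [ 0.71 -0.48  0.28] w 0.996 ff 0.0 t 1.9
```

Emit:
apply_moves(
  increments=[
    {"fingers": 0.085,"tx": -0.014,"ty": -0.037,"tz": 0,"yaw": 0},
    {"fingers": 0.085,"tx": -0.014,"ty": -0.037,"tz": 0,"yaw": 0},
    {"fingers": 0.085,"tx": -0.014,"ty": -0.037,"tz": 0,"yaw": 0},
    {"fingers": 0.085,"tx": -0.014,"ty": -0.037,"tz": 0,"yaw": 0},
    {"fingers": 0.085,"tx": -0.014,"ty": -0.037,"tz": 0,"yaw": 0},
  ],
)

```text
clock: 2.4
ee_pos: [0.2952, -0.3771, 0.4048]
eef_rot: [0.958, -0.286, 0.0, 0.0]
contact_force: [0.4, -0.3, 0.0]
gripper_width: 0.997
finger_force: 0.0
```

Emit:
apply_moves(
  increments=[
    {"fingers": 0.085,"tx": -0.014,"ty": -0.037,"tz": 0,"yaw": 0},
    {"fingers": 0.085,"tx": -0.014,"ty": -0.037,"tz": 0,"yaw": 0},
    {"fingers": 0.085,"tx": -0.014,"ty": -0.037,"tz": 0,"yaw": 0},
    {"fingers": 0.085,"tx": -0.014,"ty": -0.037,"tz": 0,"yaw": 0},
    {"fingers": 0.085,"tx": -0.014,"ty": -0.037,"tz": 0,"yaw": 0},
  ],
)

```text
clock: 2.9
ee_pos: [0.3377, -0.184, 0.405]
eef_rot: [0.958, -0.286, 0.001, 0.0]
contact_force: [0.8, -0.3, 0.1]
gripper_width: 0.997
finger_force: 0.0
```

Emit:
apply_moves(
  increments=[
    {"fingers": 0.085,"tx": -0.014,"ty": -0.037,"tz": 0,"yaw": 0},
    {"fingers": 0.085,"tx": -0.014,"ty": -0.037,"tz": 0,"yaw": 0},
    {"fingers": 0.085,"tx": -0.014,"ty": -0.037,"tz": 0,"yaw": 0},
    {"fingers": 0.085,"tx": -0.014,"ty": -0.037,"tz": 0,"yaw": 0},
    {"fingers": 0.085,"tx": -0.014,"ty": -0.037,"tz": 0,"yaw": 0},
  ],
)

```text
clock: 3.4
ee_pos: [0.3804, 0.0093, 0.4051]
eef_rot: [0.958, -0.286, 0.001, -0.0]
contact_force: [0.5, -0.1, -0.3]
gripper_width: 0.995
finger_force: 0.0
```

Emit:
apply_moves(
  increments=[
    {"fingers": 0.085,"tx": -0.014,"ty": -0.037,"tz": 0,"yaw": 0},
    {"fingers": 0.085,"tx": -0.014,"ty": -0.037,"tz": 0,"yaw": 0},
    {"fingers": 0.085,"tx": -0.014,"ty": -0.037,"tz": 0,"yaw": 0},
    {"fingers": 0.085,"tx": -0.014,"ty": -0.037,"tz": 0,"yaw": 0},
    {"fingers": 0.085,"tx": -0.014,"ty": -0.037,"tz": 0,"yaw": 0},
  ],
)

```text
clock: 3.9
ee_pos: [0.423, 0.2026, 0.405]
eef_rot: [0.958, -0.285, 0.0, -0.0]
contact_force: [0.8, -0.5, -0.1]
gripper_width: 0.996
finger_force: 0.0
```

Emit:
apply_moves(
  increments=[
    {"fingers": 0.085,"tx": -0.002,"ty": -0.012,"tz": 0.04,"yaw": 0},
    {"fingers": 0.085,"tx": 0,"ty": 0,"tz": 0.04,"yaw": 0},
    {"fingers": 0.085,"tx": 0,"ty": 0,"tz": 0.04,"yaw": 0},
    {"fingers": 0.085,"tx": 0,"ty": 0,"tz": 0,"yaw": 0},
  ],
)

```text
clock: 4.3
ee_pos: [0.4247, 0.211, 0.2794]
eef_rot: [0.958, -0.285, -0.005, 0.004]
contact_force: [-0.3, 0.1, -0.8]
gripper_width: 0.993
finger_force: 0.0
```

Run:
```python
from h import *
to([.432,.211,.205])
s=r.read_state();R=tool(s);e=np.array(s["ee_pos"])
P={n:r.read_camera(n) for n in("top","side")}
for n,p in P.items():
    cv2.imwrite(f"pics/{n}2.png",p["frame"]); W=cloud(p)
    L=(W-e)@R   # tool frame coordinates
    g=(np.abs(L[...,0])<.03)&(np.abs(L[...,1])<.07)&(L[...,2]>.115)&(L[...,2]<.185)&(W[...,2]>.08)
    q=L[g]; print(n,len(q))
    for sg in(-1,1):
        a=q[q[:,1]*sg>0.02]
        if len(a)>5: print(" finger",sg,len(a),"x",np.percentile(a[:,0],[1,50,99]).round(4),"y",np.percentile(a[:,1],[1,50,99]).round(4),"z",np.percentile(a[:,2],[1,99]).round(4))
    k=(np.hypot(W[...,0]-.432,W[...,1]-.211)<.045)&(W[...,2]>.008)&(W[...,2]<.07)
    h=W[k]
    if len(h)>10: print(" stamp pts",len(h),"rect",cv2.minAreaRect((h[:,:2]*1000).astype(np.float32)))
v=[P["top"]["frame"][190:310,160:320],P["side"]["frame"][220:360,310:470]]
cv2.imwrite("pics/h2.png",np.hstack([cv2.resize(q,(400,350),interpolation=cv2.INTER_CUBIC) for q in v]))
```

```text
phi -33.15 zax [-0.0121 -0.0047 -0.9999] pos [0.4247 0.211  0.2794] tool delta mm [ 6.7 -4.8 74.3] F [-0.31  0.07 -0.82] w 0.993 ff 0.0 t 4.3
top 17
 finger 1 17 x [0.0019 0.0122 0.015 ] y [0.0449 0.0499 0.0573] z [0.1151 0.157 ]
 stamp pts 140 rect ((432.9753723144531, 208.03712463378906), (48.01580047607422, 21.238208770751953), 49.20003128051758)
side 497
 finger -1 253 x [-0.0102 -0.0039  0.0116] y [-0.059  -0.0553 -0.0442] z [0.1218 0.1567]
 finger 1 244 x [-0.0102 -0.0031  0.008 ] y [0.0391 0.0413 0.0473] z [0.1156 0.1564]
 stamp pts 543 rect ((431.39068603515625, 213.91494750976562), (48.63771057128906, 23.28118896484375), 53.68264389038086)
```

View pics/h2.png

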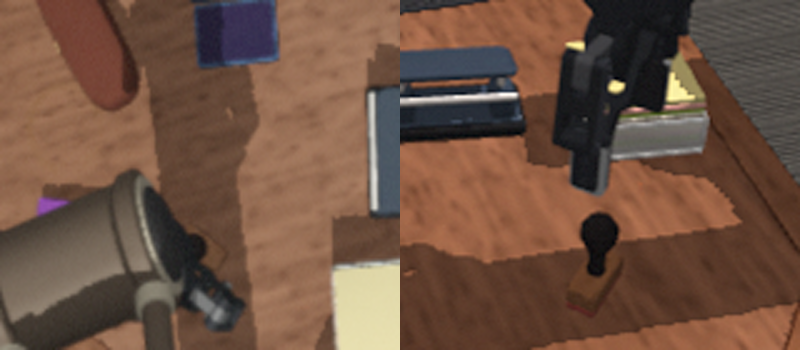

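The stamp stands upright just beside the open fingers, seen at about (600,240) in the right-hand crop. The side camera reads the fingers about 2 mm high in y, so averaging the cameras is right: the stamp is at about (0.4318, 0.2116). I let the arm settle and read it again.

Emit:
apply_moves(
  increments=[
    {"fingers": 0.085,"tx": 0,"ty": 0,"tz": 0,"yaw": 0},
    {"fingers": 0.085,"tx": 0,"ty": 0,"tz": 0,"yaw": 0},
  ],
)

```text
clock: 4.6
ee_pos: [0.4293, 0.2123, 0.2873]
eef_rot: [0.958, -0.286, 0.002, -0.002]
contact_force: [0.8, 0.6, 0.1]
gripper_width: 0.994
finger_force: 0.0
```

```bash
python3 -c "
from h import *
to([.4318,.2116,.204]);s=r.read_state();print(s['joint_positions'],s['qvel'])"
```

```text
phi -33.19 zax [ 0.005   0.0019 -1.    ] pos [0.4293 0.2123 0.2873] tool delta mm [ 2.3 -0.4 83.3] F [0.85 0.61 0.1 ] w 0.994 ff 0.0 t 4.6
[3.68401384e-01 1.82686955e-01 2.06176881e+00 1.32623223e-05
 8.91759291e-01 2.51852604e+00] [ 0.00084999 -0.00065797  0.00693063  0.00178925 -0.00207458  0.00176648]
```

Emit:
apply_moves(
  increments=[
    {"fingers": 0.085,"tx": 0.002,"ty": 0,"tz": 0.02,"yaw": 0},
    {"fingers": 0.085,"tx": 0,"ty": 0,"tz": 0.02,"yaw": 0},
    {"fingers": 0.085,"tx": 0,"ty": 0,"tz": 0.02,"yaw": 0},
    {"fingers": 0.085,"tx": 0,"ty": 0,"tz": 0.01,"yaw": 0},
    {"fingers": 0.085,"tx": 0,"ty": 0,"tz": 0.005,"yaw": 0},
  ],
)

```text
clock: 5.1
ee_pos: [0.4299, 0.2109, 0.21]
eef_rot: [0.958, -0.286, 0.0, -0.0]
contact_force: [-0.8, -0.2, 0.0]
gripper_width: 0.994
finger_force: 0.0
```

Emit:
apply_moves(
  increments=[
    {"fingers": 0.085,"tx": 0,"ty": 0,"tz": 0.004,"yaw": 0},
    {"fingers": 0.085,"tx": 0,"ty": 0,"tz": 0,"yaw": 0},
    {"fingers": 0.085,"tx": 0,"ty": 0,"tz": 0,"yaw": 0},
    {"fingers": 0.085,"tx": 0,"ty": 0,"tz": 0,"yaw": 0},
  ],
)

```text
clock: 5.5
ee_pos: [0.43, 0.211, 0.2063]
eef_rot: [0.958, -0.285, 0.001, -0.0]
contact_force: [0.6, 0.9, 0.6]
gripper_width: 0.994
finger_force: 0.0
```

Run:
```python
from h import *
to([.4318,.2116,.204])
p=r.read_camera("side")
s=r.read_state();R=tool(s);e=np.array(s["ee_pos"])
W=cloud(p);L=(W-e)@R
g=(np.abs(L[...,0])<.03)&(np.abs(L[...,1])<.07)&(W[...,2]>.003)&(W[...,2]<.1)
m=g&(np.hypot(W[...,0]-.432,W[...,1]-.2136)<.02)&(W[...,2]>.04)
print("knob tool xyz",np.percentile(L[m],[1,50,99],axis=0).round(4))
cv2.imwrite("pics/s3.png",cv2.resize(p["frame"][260:360,330:450],(480,400),interpolation=cv2.INTER_CUBIC))
```

```text
phi -33.17 zax [ 1.3e-03  5.0e-04 -1.0e+00] pos [0.43   0.211  0.2063] tool delta mm [ 1.2 -1.5  2.3] F [0.58 0.88 0.64] w 0.994 ff 0.0 t 5.5
knob tool xyz [[-1.240e-02 -1.460e-02  1.408e-01]
 [-6.400e-03 -8.300e-03  1.481e-01]
 [-1.000e-04  5.100e-03  1.650e-01]]
```

View pics/s3.png

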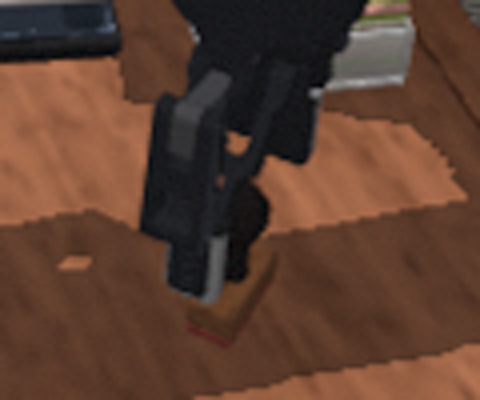

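The handle stands between the two open fingers, with the near finger left of it and the base clear below. I make a small correction and close.

Emit:
apply_moves(
  increments=[
    {"fingers": 0.085,"tx": 0.001,"ty": -0.001,"tz": 0.003,"yaw": 0},
    {"fingers": 0.04,"tx": 0,"ty": 0,"tz": 0,"yaw": 0},
    {"fingers": 0.03,"tx": 0,"ty": 0,"tz": 0,"yaw": 0},
    {"fingers": 0.02,"tx": 0,"ty": 0,"tz": 0,"yaw": 0},
    {"fingers": 0.01,"tx": 0,"ty": 0,"tz": 0,"yaw": 0},
  ],
)

```text
clock: 6.05
ee_pos: [0.4309, 0.2112, 0.2026]
eef_rot: [0.958, -0.286, -0.0, 0.0]
contact_force: [-0.5, 0.5, 0.5]
gripper_width: 0.325
finger_force: 0.4
```

Emit:
apply_moves(
  increments=[
    {"fingers": 0.01,"tx": 0,"ty": 0,"tz": 0,"yaw": 0},
    {"fingers": 0.01,"tx": 0,"ty": 0,"tz": 0,"yaw": 0},
    {"fingers": 0.01,"tx": 0,"ty": 0,"tz": 0,"yaw": 0},
    {"fingers": 0.01,"tx": 0,"ty": 0,"tz": 0,"yaw": 0},
    {"fingers": 0.01,"tx": 0,"ty": 0,"tz": 0,"yaw": 0},
  ],
)

```text
clock: 6.55
ee_pos: [0.4312, 0.2113, 0.2029]
eef_rot: [0.958, -0.285, 0.0, -0.0]
contact_force: [0.2, 0.1, 0.6]
gripper_width: 0.256
finger_force: 58.6
```

```bash
python3 -c "
from h import *
to([.4318,.2116,.203])"
```

```text
phi -33.18 zax [ 6.e-04  3.e-04 -1.e+00] pos [0.4312 0.2113 0.2029] tool delta mm [ 0.4 -0.6 -0.1] F [0.19 0.08 0.6 ] w 0.256 ff 58.6 t 6.55
```

Emit:
apply_moves(
  increments=[
    {"fingers": 0.01,"tx": 0,"ty": 0,"tz": -0.01,"yaw": 0},
    {"fingers": 0.01,"tx": 0,"ty": 0,"tz": -0.02,"yaw": 0},
    {"fingers": 0.01,"tx": 0,"ty": 0,"tz": -0.03,"yaw": 0},
    {"fingers": 0.01,"tx": 0,"ty": 0,"tz": -0.03,"yaw": 0},
    {"fingers": 0.01,"tx": 0,"ty": 0,"tz": -0.02,"yaw": -7},
  ],
)

```text
clock: 7.05
ee_pos: [0.4311, 0.2112, 0.315]
eef_rot: [0.974, -0.225, 0.001, -0.0]
contact_force: [1.1, -0.7, -0.2]
gripper_width: 0.252
finger_force: 58.7
```

Emit:
apply_moves(
  increments=[
    {"fingers": 0.01,"tx": 0,"ty": 0,"tz": -0.01,"yaw": -8},
    {"fingers": 0.01,"tx": 0,"ty": 0,"tz": 0,"yaw": -8},
    {"fingers": 0.01,"tx": 0,"ty": 0,"tz": 0,"yaw": -8},
    {"fingers": 0.01,"tx": 0,"ty": 0,"tz": 0,"yaw": -7.6},
    {"fingers": 0.01,"tx": 0,"ty": 0,"tz": 0,"yaw": 0},
  ],
)

```text
clock: 7.55
ee_pos: [0.4306, 0.211, 0.3229]
eef_rot: [0.999, 0.047, -0.0, 0.0]
contact_force: [0.5, -0.8, -1.1]
gripper_width: 0.257
finger_force: 58.7
```

```bash
cat >> h.py <<'E'
def held(n="side",name=None,c=None):
    """where the held stamp's parts show, in tool axes (mm)"""
    p=r.read_camera(n);s=r.read_state();R=tool(s);e=np.array(s["ee_pos"]);W=cloud(p);L=(W-e)@R*1000
    m=(np.abs(L[...,0])<20)&(np.abs(L[...,1])<32)&(L[...,2]>182)&(L[...,2]<212)
    q=L[m];print(n,len(q),"tool z",np.percentile(q[:,2],[1,99]).round(1),"rect",[np.round(a,1) for a in cv2.minAreaRect(q[:,:2].astype(np.float32))])
    for a,b in((182,192),(192,200),(200,210)):
        k=q[(q[:,2]>a)&(q[:,2]<b)]
        if len(k)>5: print(a,b,len(k),"x",np.percentile(k[:,0],[2,98]).round(1),"y",np.percentile(k[:,1],[2,98]).round(1))
    if name:
        v,u=np.nonzero(m);a,b=int(u.mean()),int(v.mean());cv2.imwrite("pics/"+name,cv2.resize(p["frame"][max(0,b-60):b+60,max(0,a-75):a+75],(600,480),interpolation=cv2.INTER_CUBIC));print(a,b)
    return p
E
python3 - <<'E'
from h import *
to([.614,.1845,.33]); held("side","held1.png"); held("top")
E
```

```text
phi 5.41 zax [-5.e-04 -4.e-04 -1.e+00] pos [0.4306 0.211  0.3229] tool delta mm [180.1  43.6  -7.2] F [ 0.54 -0.82 -1.09] w 0.257 ff 58.7 t 7.55
side 347 tool z [182.2 200.8] rect [array([-0.5, -2.5]), array([22.2, 49. ]), np.float64(0.3)]
182 192 264 x [-10.   10.4] y [-26.1  18.9]
192 200 74 x [-9.1 10.3] y [-26.2  16.4]
200 210 9 x [-6.8  8.6] y [-24.5   4.6]
394 276
top 1 tool z [189.5 189.5] rect [array([ 9.4, 19.4]), array([0., 0.]), np.float64(0.0)]
```

View pics/held1.png

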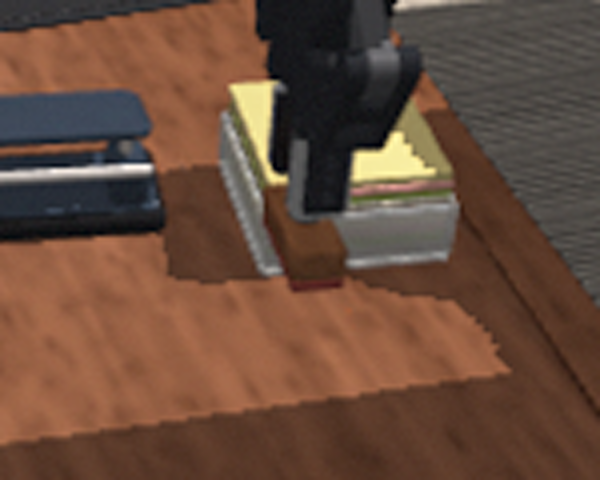

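The stamp is held upright at about (394,276), square to the tool (0.3°), with its face about 203 mm ahead of the TCP. Now I move over the pad.

Emit:
apply_moves(
  increments=[
    {"fingers": 0.01,"tx": 0.02,"ty": 0.005,"tz": 0,"yaw": 0},
    {"fingers": 0.01,"tx": 0.04,"ty": 0.01,"tz": 0,"yaw": 0},
    {"fingers": 0.01,"tx": 0.04,"ty": 0.01,"tz": 0,"yaw": 0},
    {"fingers": 0.01,"tx": 0.04,"ty": 0.01,"tz": 0,"yaw": 0},
    {"fingers": 0.01,"tx": 0.025,"ty": 0.005,"tz": 0,"yaw": 0},
  ],
)

```text
clock: 8.15
ee_pos: [0.6016, 0.1861, 0.3228]
eef_rot: [0.999, 0.046, 0.001, 0.0]
contact_force: [-0.2, 0.2, 0.5]
gripper_width: 0.254
finger_force: 58.7
```

Emit:
apply_moves(
  increments=[
    {"fingers": 0.01,"tx": 0.015,"ty": 0.0036,"tz": 0.01,"yaw": 0},
    {"fingers": 0.01,"tx": 0,"ty": 0,"tz": 0.02,"yaw": 0},
    {"fingers": 0.01,"tx": 0,"ty": 0,"tz": 0.02,"yaw": 0},
    {"fingers": 0.01,"tx": 0,"ty": 0,"tz": 0.01,"yaw": 0},
    {"fingers": 0.01,"tx": 0,"ty": 0,"tz": 0,"yaw": 0},
  ],
)

```text
clock: 8.65
ee_pos: [0.6131, 0.1845, 0.2604]
eef_rot: [0.999, 0.047, -0.002, 0.0]
contact_force: [0.3, -0.1, -0.5]
gripper_width: 0.253
finger_force: 58.7
```

Run:
```python
from h import *
to([.614,.1845,.212]); p=held("side","held2.png"); 
W=cloud(p);s=r.read_state();e=np.array(s["ee_pos"])
hsv=cv2.cvtColor(p["frame"],cv2.COLOR_BGR2HSV).astype(int)
b=(W[...,0]>.56)&(W[...,0]<.7)&(W[...,1]>.1)&(W[...,1]<.28)&(hsv[...,0]>105)&(hsv[...,0]<140)&(hsv[...,1]>90)&(W[...,2]<.02)&(W[...,2]>-.01)
print("pad now (side)",rect(p,b,.009))
```

```text
phi 5.36 zax [-0.0047 -0.0011 -1.    ] pos [0.6131 0.1845 0.2604] tool delta mm [ 1.1  0.  48.4] F [ 0.28 -0.14 -0.48] w 0.253 ff 58.7 t 8.65
side 226 tool z [183.8 202. ] rect [array([ -2.2, -10.8]), array([21.9, 33.9]), np.float64(0.2)]
182 192 167 x [-13.    8.6] y [-26.1  -2.4]
192 200 47 x [-12.7   7.8] y [-25.8 -22.2]
200 210 12 x [-10.3   6.4] y [-25.4 -22.7]
278 302
pad now (side) (1129, array([622.5, 189.8]), array([60.4, 87.9]), 5.2)
```

View pics/held2.png

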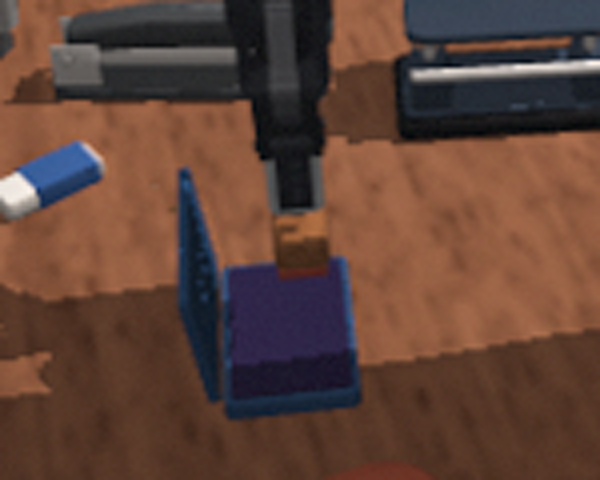

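The stamp hangs over the ink face, clear of the lid, which is at the left of the picture. I lower it slowly and watch the force.

Emit:
apply_moves(
  increments=[
    {"fingers": 0.01,"tx": 0,"ty": 0,"tz": 0.015,"yaw": 0},
    {"fingers": 0.01,"tx": 0,"ty": 0,"tz": 0.015,"yaw": 0},
    {"fingers": 0.01,"tx": 0,"ty": 0,"tz": 0.006,"yaw": 0},
    {"fingers": 0.01,"tx": 0,"ty": 0,"tz": 0.004,"yaw": 0},
    {"fingers": 0.01,"tx": 0,"ty": 0,"tz": 0,"yaw": 0},
  ],
)

```text
clock: 9.2
ee_pos: [0.6139, 0.1847, 0.2217]
eef_rot: [0.999, 0.047, -0.001, 0.0]
contact_force: [0.3, -0.1, 0.1]
gripper_width: 0.256
finger_force: 58.7
```

Emit:
apply_moves(
  increments=[
    {"fingers": 0.01,"tx": 0,"ty": 0,"tz": 0.002,"yaw": 0},
    {"fingers": 0.01,"tx": 0,"ty": 0,"tz": 0.001,"yaw": 0},
    {"fingers": 0.01,"tx": 0,"ty": 0,"tz": 0,"yaw": 0},
  ],
)

```text
clock: 9.5
ee_pos: [0.6144, 0.1848, 0.22]
eef_rot: [0.999, 0.047, 0.0, -0.0]
contact_force: [-1.2, -0.3, 0.6]
gripper_width: 0.253
finger_force: 58.7
```

Run:
```python
from h import *
to([.614,.1845,.212])
```

```text
phi 5.42 zax [ 5.e-04  1.e-04 -1.e+00] pos [0.6144 0.1848 0.22  ] tool delta mm [-0.4  0.3  8. ] F [-1.23 -0.27  0.56] w 0.253 ff 58.7 t 9.5
```

Emit:
apply_moves(
  increments=[
    {"fingers": 0.01,"tx": 0,"ty": 0,"tz": 0.002,"yaw": 0},
    {"fingers": 0.01,"tx": 0,"ty": 0,"tz": 0.002,"yaw": 0},
    {"fingers": 0.01,"tx": 0,"ty": 0,"tz": 0.001,"yaw": 0},
    {"fingers": 0.01,"tx": 0,"ty": 0,"tz": 0.001,"yaw": 0},
    {"fingers": 0.01,"tx": 0,"ty": 0,"tz": 0,"yaw": 0},
  ],
)

```text
clock: 10.0
ee_pos: [0.6142, 0.1848, 0.2134]
eef_rot: [0.999, 0.047, -0.0, 0.0]
contact_force: [-0.0, 0.4, -0.4]
gripper_width: 0.255
finger_force: 58.7
```

Emit:
apply_moves(
  increments=[
    {"fingers": 0.01,"tx": 0,"ty": 0,"tz": 0.001,"yaw": 0},
    {"fingers": 0.01,"tx": 0,"ty": 0,"tz": 0,"yaw": 0},
  ],
)

```text
clock: 10.2
ee_pos: [0.6142, 0.1848, 0.2126]
eef_rot: [0.999, 0.047, -0.0, 0.0]
contact_force: [0.3, 0.1, -0.3]
gripper_width: 0.257
finger_force: 58.7
```

Emit:
apply_moves(
  increments=[
    {"fingers": 0.01,"tx": 0,"ty": 0,"tz": 0.0005,"yaw": 0},
    {"fingers": 0.01,"tx": 0,"ty": 0,"tz": 0,"yaw": 0},
  ],
)

```text
clock: 10.4
ee_pos: [0.6143, 0.1848, 0.2121]
eef_rot: [0.999, 0.047, -0.0, 0.0]
contact_force: [-0.5, 0.2, -0.4]
gripper_width: 0.251
finger_force: 58.7
```

Emit:
apply_moves(
  increments=[
    {"fingers": 0.01,"tx": 0,"ty": 0,"tz": 0.0005,"yaw": 0},
    {"fingers": 0.01,"tx": 0,"ty": 0,"tz": 0,"yaw": 0},
  ],
)

```text
clock: 10.6
ee_pos: [0.6144, 0.1848, 0.2119]
eef_rot: [0.999, 0.047, 0.0, -0.0]
contact_force: [-0.7, 0.0, 1.5]
gripper_width: 0.256
finger_force: 58.7
```

Emit:
apply_moves(
  increments=[
    {"fingers": 0.01,"tx": 0,"ty": 0,"tz": 0.0003,"yaw": 0},
    {"fingers": 0.01,"tx": 0,"ty": 0,"tz": 0,"yaw": 0},
  ],
)

```text
clock: 10.8
ee_pos: [0.6145, 0.1849, 0.2119]
eef_rot: [0.999, 0.047, 0.0, -0.0]
contact_force: [-0.7, -0.4, 2.6]
gripper_width: 0.25
finger_force: 58.8
```

Emit:
apply_moves(
  increments=[
    {"fingers": 0.01,"tx": 0,"ty": 0,"tz": 0.0004,"yaw": 0},
    {"fingers": 0.01,"tx": 0,"ty": 0,"tz": 0,"yaw": 0},
  ],
)

```text
clock: 11.0
ee_pos: [0.6146, 0.185, 0.2118]
eef_rot: [0.999, 0.047, 0.001, -0.0]
contact_force: [-1.6, 0.5, 5.1]
gripper_width: 0.253
finger_force: 59.0
```

Emit:
apply_moves(
  increments=[
    {"fingers": 0.01,"tx": 0,"ty": 0,"tz": 0.0005,"yaw": 0},
    {"fingers": 0.01,"tx": 0,"ty": 0,"tz": 0,"yaw": 0},
    {"fingers": 0.01,"tx": 0,"ty": 0,"tz": 0,"yaw": 0},
    {"fingers": 0.01,"tx": 0,"ty": 0,"tz": 0,"yaw": 0},
  ],
)

```text
clock: 11.4
ee_pos: [0.6148, 0.185, 0.2117]
eef_rot: [0.999, 0.047, 0.001, -0.0]
contact_force: [-1.4, 0.9, 6.8]
gripper_width: 0.255
finger_force: 59.1
```

Pressed lightly at about 7 N. Now I lift and carry it across.

Emit:
apply_moves(
  increments=[
    {"fingers": 0.01,"tx": 0,"ty": 0,"tz": -0.005,"yaw": 0},
    {"fingers": 0.01,"tx": 0,"ty": 0,"tz": -0.02,"yaw": 0},
    {"fingers": 0.01,"tx": 0,"ty": 0,"tz": -0.04,"yaw": 0},
    {"fingers": 0.01,"tx": 0,"ty": 0,"tz": -0.04,"yaw": 0},
    {"fingers": 0.01,"tx": 0,"ty": 0,"tz": -0.03,"yaw": 0},
  ],
)

```text
clock: 11.9
ee_pos: [0.6145, 0.1847, 0.3474]
eef_rot: [0.999, 0.047, 0.001, -0.0]
contact_force: [0.3, -0.2, -0.1]
gripper_width: 0.256
finger_force: 58.8
```

Emit:
apply_moves(
  increments=[
    {"fingers": 0.01,"tx": 0,"ty": 0,"tz": -0.015,"yaw": 0},
    {"fingers": 0.01,"tx": 0,"ty": 0,"tz": 0,"yaw": 4},
    {"fingers": 0.01,"tx": 0,"ty": 0,"tz": 0,"yaw": 4},
    {"fingers": 0.01,"tx": 0,"ty": 0,"tz": 0,"yaw": 0},
  ],
)

```text
clock: 12.3
ee_pos: [0.6137, 0.1846, 0.359]
eef_rot: [1.0, -0.022, -0.001, 0.0]
contact_force: [-0.1, 0.8, -0.6]
gripper_width: 0.255
finger_force: 58.8
```

Run:
```python
from h import *
to([.4555,-.318,.36]);held()
```

```text
phi -2.57 zax [-2.4e-03 -7.0e-04 -1.0e+00] pos [0.6137 0.1846 0.359 ] tool delta mm [-1.355e+02  5.091e+02 -2.000e-01] F [-0.09  0.83 -0.59] w 0.255 ff 58.8 t 12.3
side 313 tool z [182.2 201.5] rect [array([-1. , -2.9]), array([49.5, 22.3]), np.float64(89.9)]
182 192 231 x [-12.    9.1] y [-26.2  17.4]
192 200 67 x [-12.    9.4] y [-26.2   7.9]
200 210 15 x [-11.    8.6] y [-24.9  15.2]
```

Emit:
apply_moves(
  increments=[
    {"fingers": 0.01,"tx": -0.005,"ty": 0.018,"tz": 0,"yaw": 0},
    {"fingers": 0.01,"tx": -0.01,"ty": 0.038,"tz": 0,"yaw": 0},
    {"fingers": 0.01,"tx": -0.01,"ty": 0.038,"tz": 0,"yaw": 0},
    {"fingers": 0.01,"tx": -0.01,"ty": 0.038,"tz": 0,"yaw": 0},
    {"fingers": 0.01,"tx": -0.01,"ty": 0.038,"tz": 0,"yaw": 0},
  ],
)

```text
clock: 12.85
ee_pos: [0.5603, 0.0149, 0.3597]
eef_rot: [1.0, -0.022, -0.001, 0.0]
contact_force: [0.9, -0.4, -0.6]
gripper_width: 0.252
finger_force: 58.8
```

Emit:
apply_moves(
  increments=[
    {"fingers": 0.01,"tx": -0.01,"ty": 0.038,"tz": 0,"yaw": 0},
    {"fingers": 0.01,"tx": -0.01,"ty": 0.038,"tz": 0,"yaw": 0},
    {"fingers": 0.01,"tx": -0.01,"ty": 0.038,"tz": 0,"yaw": 0},
    {"fingers": 0.01,"tx": -0.01,"ty": 0.038,"tz": 0,"yaw": 0},
    {"fingers": 0.01,"tx": -0.01,"ty": 0.038,"tz": 0,"yaw": 0},
  ],
)

```text
clock: 13.35
ee_pos: [0.5015, -0.1725, 0.3599]
eef_rot: [1.0, -0.022, -0.001, 0.0]
contact_force: [0.7, -1.0, 0.3]
gripper_width: 0.253
finger_force: 58.8
```

Emit:
apply_moves(
  increments=[
    {"fingers": 0.01,"tx": -0.01,"ty": 0.038,"tz": 0,"yaw": 0},
    {"fingers": 0.01,"tx": -0.01,"ty": 0.038,"tz": 0,"yaw": 0},
    {"fingers": 0.01,"tx": -0.01,"ty": 0.038,"tz": 0,"yaw": 0},
    {"fingers": 0.01,"tx": -0.007,"ty": 0.025,"tz": 0,"yaw": 0},
    {"fingers": 0.01,"tx": -0.003,"ty": 0.01,"tz": 0,"yaw": 0},
  ],
)

```text
clock: 13.85
ee_pos: [0.4547, -0.3201, 0.3599]
eef_rot: [1.0, -0.024, -0.001, 0.0]
contact_force: [0.4, 0.4, -0.6]
gripper_width: 0.254
finger_force: 58.8
```

Emit:
apply_moves(
  increments=[
    {"fingers": 0.01,"tx": 0,"ty": 0,"tz": 0.015,"yaw": 0},
    {"fingers": 0.01,"tx": 0,"ty": 0,"tz": 0.03,"yaw": 0},
    {"fingers": 0.01,"tx": 0,"ty": 0,"tz": 0.03,"yaw": 0},
    {"fingers": 0.01,"tx": 0,"ty": 0,"tz": 0.015,"yaw": 0},
    {"fingers": 0.01,"tx": 0,"ty": 0,"tz": 0,"yaw": 0},
  ],
)

```text
clock: 14.35
ee_pos: [0.4553, -0.3154, 0.2669]
eef_rot: [1.0, -0.022, -0.003, -0.003]
contact_force: [1.0, 0.2, -0.2]
gripper_width: 0.257
finger_force: 58.8
```

Emit:
apply_moves(
  increments=[
    {"fingers": 0.01,"tx": 0,"ty": 0,"tz": 0.01,"yaw": 0},
    {"fingers": 0.01,"tx": 0,"ty": 0,"tz": 0,"yaw": 0},
    {"fingers": 0.01,"tx": 0,"ty": 0,"tz": 0,"yaw": 0},
    {"fingers": 0.01,"tx": 0,"ty": 0,"tz": 0,"yaw": 0},
  ],
)

```text
clock: 14.75
ee_pos: [0.457, -0.318, 0.2616]
eef_rot: [1.0, -0.022, 0.001, 0.001]
contact_force: [-0.2, 0.6, 0.0]
gripper_width: 0.254
finger_force: 58.8
```

Run:
```python
from h import *
to([.4555,-.318,.218]);held("side","held3.png");held("top")
```

```text
phi -2.58 zax [ 0.0017 -0.0013 -1.    ] pos [ 0.457  -0.318   0.2616] tool delta mm [-1.6  0.  43.6] F [-0.22  0.59  0.04] w 0.254 ff 58.8 t 14.75
side 90 tool z [182.3 200. ] rect [array([ -1.9, -10.1]), array([20.5, 40.5]), np.float64(1.7)]
182 192 64 x [-11.6   8.7] y [-28.6   8.2]
192 200 25 x [-10.6   8.5] y [-28.  -20.4]
347 167Traceback (most recent call last):
  File "<stdin>", line 2, in <module>
  File "h.py", line 32, in held
    q=L[m];print(n,len(q),"tool z",np.percentile(q[:,2],[1,99]).round(1),"rect",[np.round(a,1) for a in cv2.minAreaRect(q[:,:2].astype(np.float32))])
                                   ~~~~~~~~~~~~~^^^^^^^^^^^^^^^
    return _quantile_unchecked(
        a, q, axis, out, overwrite_input, method, keepdims, weights)
    return _ureduce(a,
                    func=_quantile_ureduce_func,
    ...<5 lines>...
                    overwrite_input=overwrite_input,
                    method=method)
    r = func(a, **kwargs)
    result = _quantile(arr,
                       quantiles=q,
    ...<2 lines>...
                       out=out,
                       weights=wgt)
    slices_having_nans = np.isnan(arr[-1, ...])
                                  ~~~^^^^^^^^^
IndexError: index -1 is out of bounds for axis 0 with size 0
```

View pics/held3.png

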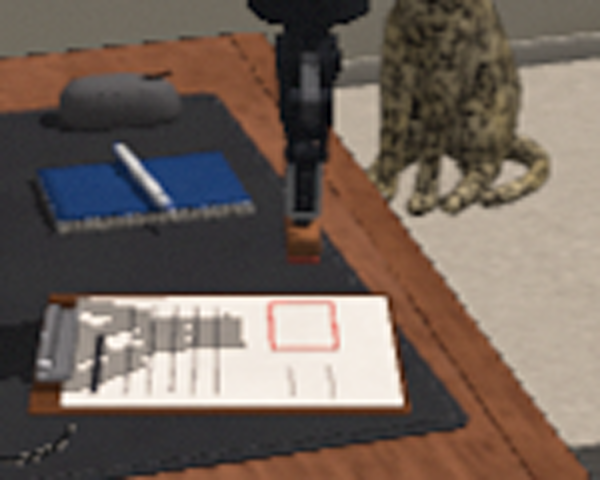

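The stamp is above and slightly beyond the red box in this view, which is expected because it is higher up. The box is at (303,326) in the crop. I lower it slowly to about 10 mm of clearance, then compare the stamp with the box in the same camera.

Emit:
apply_moves(
  increments=[
    {"fingers": 0.01,"tx": -0.001,"ty": 0,"tz": 0.01,"yaw": 0},
    {"fingers": 0.01,"tx": 0,"ty": 0,"tz": 0.01,"yaw": 0},
    {"fingers": 0.01,"tx": 0,"ty": 0,"tz": 0.007,"yaw": 0},
    {"fingers": 0.01,"tx": 0,"ty": 0,"tz": 0.005,"yaw": 0},
    {"fingers": 0.01,"tx": 0,"ty": 0,"tz": 0,"yaw": 0},
  ],
)

```text
clock: 15.35
ee_pos: [0.455, -0.3172, 0.227]
eef_rot: [1.0, -0.022, -0.001, -0.001]
contact_force: [0.0, 1.0, -0.4]
gripper_width: 0.258
finger_force: 58.8
```

Emit:
apply_moves(
  increments=[
    {"fingers": 0.01,"tx": 0,"ty": 0,"tz": 0.004,"yaw": 0},
    {"fingers": 0.01,"tx": 0,"ty": 0,"tz": 0.002,"yaw": 0},
    {"fingers": 0.01,"tx": 0,"ty": 0,"tz": 0,"yaw": 0},
    {"fingers": 0.01,"tx": 0,"ty": 0,"tz": 0,"yaw": 0},
  ],
)

```text
clock: 15.75
ee_pos: [0.4556, -0.3177, 0.2226]
eef_rot: [1.0, -0.022, 0.0, 0.0]
contact_force: [-0.3, 0.0, -1.1]
gripper_width: 0.252
finger_force: 58.8
```

Run:
```python
from h import *
to([.4555,-.318,.218])
s=r.read_state();R=tool(s);e=np.array(s["ee_pos"])
p=held("side")
def proj(X):
    c=np.array(p["R"])@X+np.array(p["t"]);return np.array([c[0]/c[2]*f(p)+p["cx"],c[1]/c[2]*f(p)+p["cy"]])
im=p["frame"];k=8;u0,v0=315,140
big=cv2.resize(im[v0:v0+70,u0:u0+70],None,fx=k,fy=k,interpolation=cv2.INTER_NEAREST)
def draw(pts,col):
    q=np.array([(proj(X)-[u0,v0]+.5)*k for X in pts]).astype(int);cv2.polylines(big,[q.reshape(-1,1,2)],True,col,1)
# near face (tool y=-24) of base, z 185..203, predicted from the robot pose
draw([e+R@np.array(a) for a in((-.011,-.024,.203),(.011,-.024,.203),(.011,-.024,.185),(-.011,-.024,.185))],(0,255,0))
c,sn=np.cos(np.radians(-2.65)),np.sin(np.radians(-2.65))
draw([np.array([.4555+c*a-sn*b,-.318+sn*a+c*b,.005]) for a,b in((-.02,-.032),(.02,-.032),(.02,.032),(-.02,.032))],(255,0,0))
cv2.imwrite("pics/hov.png",big)
```

```text
phi -2.58 zax [ 3.e-04 -2.e-04 -1.e+00] pos [ 0.4556 -0.3177  0.2226] tool delta mm [-0.1  0.3  4.6] F [-0.3   0.03 -1.05] w 0.252 ff 58.8 t 15.75
side 86 tool z [182.4 201.1] rect [array([ -1.2, -13.7]), array([21.1, 34.9]), np.float64(2.1)]
182 192 62 x [-11.6   9.4] y [-29.5   3.1]
192 200 18 x [-10.5   6.7] y [-25.7 -21.1]
200 210 6 x [-8.8  6.3] y [-23.7 -22.5]
```

View pics/hov.png

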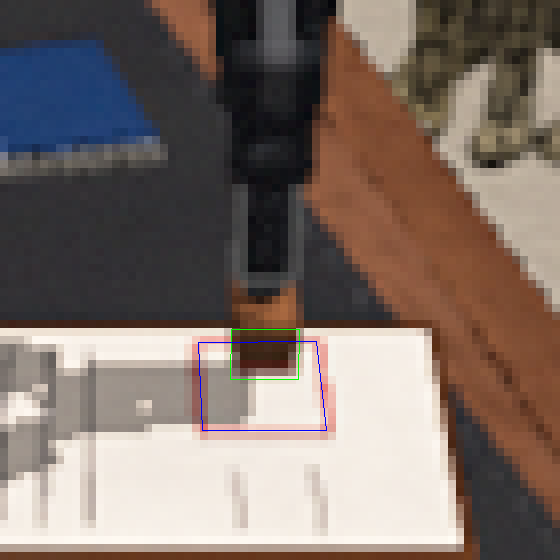

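The predicted near face of the stamp (green) matches what the camera shows to within about half a pixel. The measured box (blue) lies on the printed red line, and the stamp is centred across it. I lower the last 4.6 mm and make a 1 mm correction in y.

Emit:
apply_moves(
  increments=[
    {"fingers": 0.01,"tx": 0,"ty": -0.001,"tz": 0.002,"yaw": 0},
    {"fingers": 0.01,"tx": 0,"ty": 0,"tz": 0.002,"yaw": 0},
    {"fingers": 0.01,"tx": 0,"ty": 0,"tz": 0,"yaw": 0},
    {"fingers": 0.01,"tx": 0,"ty": 0,"tz": 0,"yaw": 0},
    {"fingers": 0.01,"tx": 0,"ty": 0,"tz": 0,"yaw": 0},
  ],
)

```text
clock: 16.3
ee_pos: [0.4556, -0.3166, 0.2185]
eef_rot: [1.0, -0.022, 0.0, 0.0]
contact_force: [-0.1, -0.3, -0.4]
gripper_width: 0.255
finger_force: 58.8
```

Run:
```python
from h import *
to([.4555,-.317,.218])
p=held("side")
W=cloud(p)
for nm,rg in(("note",(.3,.45,-.05,.1)),("punch",(.44,.6,-.06,.08))):
    m=(W[...,0]>rg[0])&(W[...,0]<rg[1])&(W[...,1]>rg[2])&(W[...,1]<rg[3])&(W[...,2]>.025);c=cv2.minAreaRect((W[m][:,:2]*1000).astype(np.float32));print(nm,np.round(c[0],1),np.round(c[1],1),round(c[2],1))
```

```text
phi -2.58 zax [ 1.e-04 -0.e+00 -1.e+00] pos [ 0.4556 -0.3166  0.2185] tool delta mm [-0.1  0.4  0.5] F [-0.14 -0.25 -0.35] w 0.255 ff 58.8 t 16.3
side 106 tool z [182.1 212. ] rect [array([0.5, 0.8]), array([30.6, 67.4]), np.float64(8.7)]
182 192 62 x [-11.8   9.4] y [-26.8   6.3]
192 200 24 x [-10.1   9.3] y [-27.7 -19.3]
note [374.7  31.5] [94.5 96.7] 5.1
punch [517.6  10.9] [103.4  70.3] 3.0
```

The clearance is about 10.5 mm, the pose is steady, and the note cube and punch haven't moved. I hand the job in.

```bash
python3 -c "
from plant import r
print(r.finish_job())"
```

```text
the job is handed in; nothing more can be done
None
```

The job is handed in: the stamp was inked with a light press of about 7 N and is held upright about 10 mm above the form, centred over the red box with its long side along the box's. It never touched the form; the note cube and punch measured unmoved, and the stapler, which I did not re-measure, was passed well overhead.

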